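# Close the vial case

## Robot

A 7-joint arm with a two-finger parallel gripper is mounted at the origin on a cart in front of the work surface, level with it; the furniture and walls round the work are solid. World frame = base frame: x ahead of the robot, y to its left, z up, the work surface at z = 0. Lengths are in m, angles in rad, forces in N, time in s.
With the tool pointing down it reaches from about 0.425 to 0.95 m from the base axis. Payload 4.7 kg.
Tool frame: the origin (TCP) lies between the finger pads; the fingertips stand 25 mm ahead of it and the grasp point (between the pads) lies 6 mm ahead of it; z points along the fingers, y is the line along which they close (so a half turn about z gives the same grasp; the last joint's range is limited). The gripper opens to 85 mm and grips with 20 to 120 N. Pads are 22 mm wide; open, the fingers measure 114 mm over their backs; the gripper's body (76 mm by 85 mm) begins 54 mm behind the grasp point. The pads swing forward as they close: fully open they stand 13 mm farther back than shut.
Start: joints at [1.293, 0.469, -0.049, 1.532, 0.024, 1.141, -0.082], TCP at [0.166, -0.654, 0.256] pointing down, gripper open.
Joint ranges: [-2.59, 2.59], [-0.33, 1.99], [-1.39, 1.29], [0.1, 2.45], [-1.04, 4.18], [0.21, 1.99], [-2.66, 2.66]. Speed limits (rad/s): [2.57, 2.57, 3.14, 3.14, 3.14, 3.14, 3.14].

## Interface

Orientations are given as a 3x3 rotation matrix whose columns are the frame's x, y, z axes.
In Python, from rig import * gives the robot as it stands. Calls block until the motion is done:
- movep(position, orientation): joint-space move of the TCP to a pose.
- move_l(position, attitude=None, feed=0.15, until_force=None): straight line of the TCP; attitude=None keeps the orientation; feed is the mean speed in m/s. With until_force (N) it stops when the force on the tool has changed by that much, and returns True; else False.
- move_joints(angles): joint-space move.
- command_gripper(opening, newtons=None): finger opening in m; newtons is the grip in N (None keeps the last); returns when the fingers have stopped.
- sleep(seconds).
- inverse_kinematics(position, orientation): joint angles nearest the present ones, or None.
- sense(): the state.
- camera(name): name is "side" or "top"; returns (picture, depth): 384x512x3 uint8, red, green, blue; 384x512 float32, m along the optical axis (not along the pixel's ray), 0 where there is no reading.
- camera_params(name): a dict with "K" (3x3 intrinsics, pixels), "position" and "rotation" of the camera in the world. Camera axes: x right, y down, z forward; pixel columns grow to the right and rows downward; lengths in m; the calibration is good to about 2 mm. A picture is of the moment at which its call begins. camera_params takes no time and is no camera call.
A pose or a line that the arm cannot do raises Unreachable and nothing moves.
- finish_job(): hands the job in; it is judged then, once.
The state is a dict: "time_s": time; "joint_pos": joint angles; "qd": joint speeds; "joint_efforts": joint torques, N m; "position": TCP position; "tcp_rot": TCP orientation; "wrist_force": force on the tool from outside, world axes, zero at the start; "ft_torque": the same for the moment, N m; "finger_gap": finger opening in m; "gripper_force": force on a finger pad.
Only numpy, scipy, OpenCV 4.12 (cv2) and the standard library are available. Lean on these libraries where they do the work, as an engineer would, in place of code of your own. Each camera call takes 0.05 s, during which the arm holds its last target. There are 200 camera calls.

## Task

Close the vial case: tip both tall vials over so that they lie in the lanes of the case below the red fill line, leaving the short vial standing, then slide the blue lid along the deck and over the case until it drops fully home in its recess. Do not force the lid against a vial, and do not push or knock over the other things on the bench.

Things in the scene. Friction and masses are not known exactly. Their poses are not given: they have to be found in the camera images.
- vial_case: White open vial case with a loading deck, fixed to the worktop; mm in its frame. Origin: on the worktop under the middle of the cavity; z up, x across, +y from the cavity along the deck. Cavity x -57..57, y -75..75, floor z 6. Ledge 8 wide round it at z 56 (red fill line just below) in a recess x -65..65, y -83..83. Far wall y -89..-83 and side rails |x| 65..71, y -89..253, have tops at z 66.
- lane_mid (a point): Middle of the case's cavity floor (0, 0, 6 mm in the case's frame), axes as the case. Two ribs, 4 mm thick and 24 mm high, run along y at x = -19 and +19 mm and make three lanes, centred at x = -38, 0 and 38 mm.
- deck_edge (a point): Middle of the deck's edge at the cavity side (0, 83, 60 mm in the case's frame), axes as the case. The flat deck runs from here 170 mm along +y, 130 mm wide between the rails, at z = 60 mm, 4 mm above the lid ledge; its outer end is open.
- lid_seat (a point): Middle of the lid recess at ledge height (0, 0, 56 mm in the case's frame), axes as the case: the lid's origin belongs here when the lid is home, its top then 2 mm below the rails.
- lid: Flat blue lid, 126 (x) x 162 (y) x 8 mm, about 0.18 kg, no handle; origin at the centre of its underside. Starts flat on the deck, axes as the case, origin at y 169..199 mm of the case, its rear (+y) edge with three dark lines maybe past the deck's end. Slides with 1 to 2 N, its front running on the side ledges; once its rear passes the deck edge it drops 4 mm into the recess (2 mm play all round).
- tall_vial_a: Tall glass vial, black cap, 22 mm across, 96 mm tall, about 60 g; origin at the centre of its base, z to the cap. Stands in a lane, its axis 14..20 mm from an end wall (middle lane: +y end; outer lanes: -y end), top 46 mm over the fill line. It can lie in the lane only if it falls away from that wall; a light push near the top tips it, and it falls by itself.
- tall_vial_b: A second tall vial, like the first, in another lane.
- short_vial: Short clear vial with a yellow cap, 16 mm across, 42 mm tall, 20 g; origin at the centre of its base, z to the cap. Stands in the remaining lane, 14..20 mm from an end wall in the same way, its top 8 mm below the fill line.
- stain_jar: Bystander: small white stain jar, 60 mm across, 76 mm tall; origin at the centre of its underside.
- spirit_lamp: Bystander: glass spirit lamp with a chrome cap, 62 mm across, 82 mm tall; origin at the centre of its underside.
- wash_bottle: Bystander: white squeeze wash bottle, 77 x 105 mm, 181 mm tall; body centred 14 mm from the origin along its +y; origin at its underside.
- pen_cup: Bystander: black mesh cup with pens, 105 mm across, 140 mm tall; origin at the centre of its underside.
- tip_box: Bystander: blue pipette-tip box with a pink clear lid, 92 x 123 mm, 71 mm tall; origin at the centre of its underside.
- tube_rack: Bystander: orange tube rack, 53 x 175 mm, 96 mm tall; origin at the centre of its underside.
- calculator: Bystander: black pocket calculator, 68 x 118 mm, 11 mm thick; origin at the centre of its underside.

How it is judged:
On the way:
1. both tall vials lie in the case below the fill line (angle between each of tall_vial_a, tall_vial_b's own z axis and vertical above 1.35 rad and x of tall_vial_a in the frame of vial_case between -0.057 and 0.057 m and y of tall_vial_a in the frame of vial_case between -0.076 and 0.076 m and z of tall_vial_a in the frame of vial_case between 0 and 0.035 m and x of tall_vial_b in the frame of vial_case between -0.057 and 0.057 m and y of tall_vial_b in the frame of vial_case between -0.076 and 0.076 m and z of tall_vial_b in the frame of vial_case between 0 and 0.035 m), for 0.2 s.
At the end, for the whole second after the job is handed in: Lid home in its recess: within 5 mm of the seat in x and y, -2.5 to +1.8 mm in z, level within 0.02 rad, square within 0.06; in the cavity, on its floor, both tall vials lie (tilt over 1.35 rad) and the short vial stands (tilt under 0.2); lid and vials at rest (all of step 1 and x of lid in the frame of lid_seat between -0.005 and 0.005 m and y of lid in the frame of lid_seat between -0.005 and 0.005 m and z of lid in the frame of lid_seat between -0.0025 and 0.0018 m and angle between the z axis of lid and the z axis of vial_case, either way round below 0.02 rad and angle between the y axis of lid and the y axis of vial_case, either way round below 0.06 rad and angle between lid's own z axis and vertical below 0.1 rad and angle between short_vial's own z axis and vertical below 0.2 rad and x of short_vial in the frame of vial_case between -0.057 and 0.057 m and y of short_vial in the frame of vial_case between -0.076 and 0.076 m and z of short_vial in the frame of vial_case between 0 and 0.012 m and linear speed of each of lid, short_vial, tall_vial_a, tall_vial_b below 0.02 m/s); the robot touches nothing.
It fails at once if the lid is forced against a vial (over 15 N) (contact force between lid and tall_vial_a above 15 N or contact force between lid and tall_vial_b above 15 N or contact force between lid and short_vial above 15 N).
It fails at once if a bystander is shifted by more than 30 mm or tipped (distance of any of stain_jar, spirit_lamp, wash_bottle, pen_cup, tip_box, tube_rack, calculator from where it was at the start of the episode above 0.03 m or angle between any of stain_jar, spirit_lamp, wash_bottle, pen_cup, tip_box, tube_rack, calculator's own z axis and vertical above 0.4 rad).
It also fails if it takes over 51 s, if anything falls off the work surface, if the arm or the gripper's body presses on something with over 40 N, if the wrist force passes 120 N, or if a joint passes its speed limit or range.

## Working session

There is one attempt and no reset: what is moved stays moved. The work goes in short steps, each a Python script; the robot and the scene stay as the last script left them, time stands still between calls to the robot, and variables do not carry over. Pictures are saved under pics/ and viewed, at most 10 in all, crops included, and the job is handed in when it is done.

```bash
mkdir -p pics; ls; python3 - <<'E'
from rig import *
import cv2,numpy as np
for n in("top","side"):
    p,d=camera(n); cv2.imwrite(f"pics/{n}0.png",cv2.resize(p[:,:,::-1],None,fx=1.5,fy=1.5,interpolation=cv2.INTER_CUBIC)); np.savez(f"{n}0.npz",p=p,d=d,**camera_params(n)); print(n,camera_params(n))
E
```

```text
pics
top {'K': array([[387.76320466,   0.        , 259.32591069],
       [  0.        , 387.76320466, 184.58350453],
       [  0.        ,   0.        ,   1.        ]]), 'position': array([0.43928818, 0.03055113, 1.35819985]), 'rotation': array([[-2.46202123e-02, -9.97553122e-01,  6.54340479e-02],
       [-9.99695043e-01,  2.46927371e-02,  2.99733371e-04],
       [-1.91474570e-03, -6.54067138e-02, -9.97856851e-01]])}
side {'K': array([[359.35912978,   0.        , 257.9112705 ],
       [  0.        , 359.35912978, 193.56614972],
       [  0.        ,   0.        ,   1.        ]]), 'position': array([ 0.42810647, -1.08133204,  0.48870074]), 'rotation': array([[ 0.994599  , -0.01059368,  0.10325016],
       [-0.10010808, -0.36059808,  0.92733349],
       [ 0.02740793, -0.93266114, -0.35971101]])}
```

View pics/top0.png

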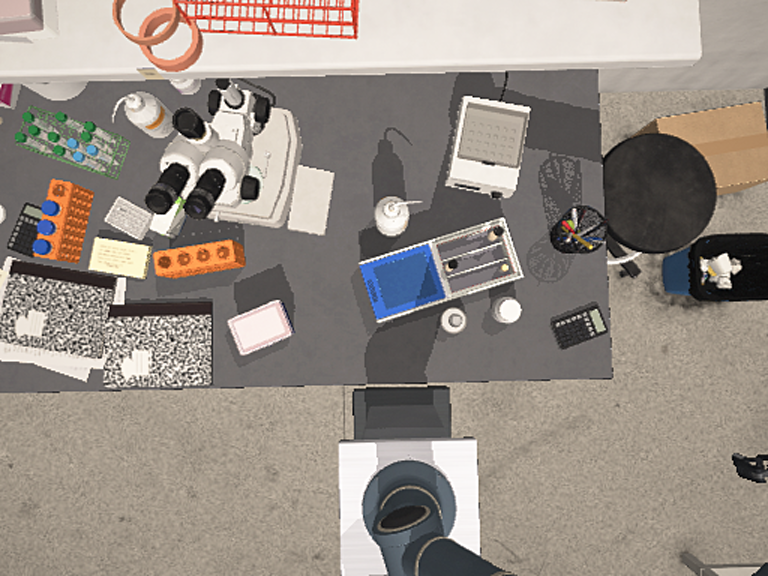

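View pics/side0.png

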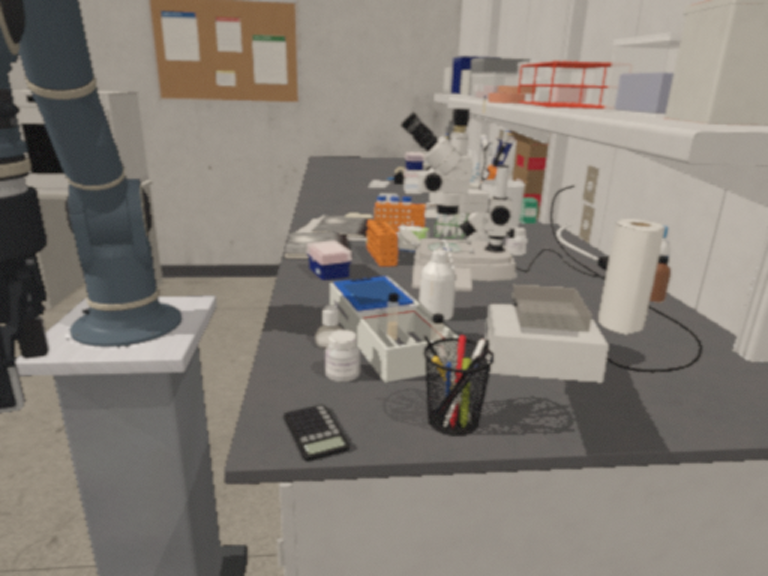

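The top view shows the case with its cavity on the right. The black caps are at about (497,232), in the far outer lane, and (452,264), in the middle lane. The yellow cap is at (505,268) and the lid at (403,281). The side view confirms both tall vials are standing. Next I'll measure the poses from the height map and the colours.

```bash
cat > vis.py <<'E'
import numpy as np,cv2
def cast(uv,P,z):
    uv=np.atleast_2d(uv).astype(float); K,R,t=P["K"],P["rotation"],P["position"]
    r=np.c_[(uv-[K[0,2],K[1,2]])/K[0,0],np.ones(len(uv))]@R.T
    return t+r*((z-t[2])/r[:,2])[:,None]
def world(d,P):
    v,u=np.mgrid[:d.shape[0],:d.shape[1]]; K=P["K"]
    c=np.stack([(u-K[0,2])/K[0,0]*d,(v-K[1,2])/K[0,0]*d,d],-1)
    return c@P["rotation"].T+P["position"]
def big(m):
    n,l,s,c=cv2.connectedComponentsWithStats(m.astype(np.uint8)); k=1+np.argmax(s[1:,4]); return l==k
def rect(m,P,z):
    cs,_=cv2.findContours(m.astype(np.uint8),cv2.RETR_EXTERNAL,cv2.CHAIN_APPROX_NONE)
    w=cast(np.vstack(cs)[:,0],P,z)[:,:2]
    return cv2.minAreaRect((w*1000).astype(np.float32))
E
python3 - <<'E'
from vis import *
T=dict(np.load("top0.npz")); p,d=T["p"],T["d"]; W=world(d,T)
roi=np.zeros(d.shape,bool); roi[135:225,235:355]=1
h=W[...,2]; 
m=big(roi&(h>.045)&(h<.08)); print("case",rect(m,T,.066))
hsv=cv2.cvtColor(p,cv2.COLOR_RGB2HSV)
b=big(roi&(hsv[...,0]>100)&(hsv[...,0]<130)&(hsv[...,1]>140)&(hsv[...,2]>60)); print("lid",rect(b,T,.068), np.median(h[b]))
for n,(u,v),z in(("A",(331,155),.102),("B",(301,176),.102),("S",(337,179),.048)):print(n,cast((u,v),T,z))
c=p[130:230,230:360]; cv2.imwrite("pics/crop0.png",cv2.resize(c[:,:,::-1],None,fx=6,fy=6,interpolation=cv2.INTER_CUBIC))
E
```

```text
case ((539.143310546875, -84.087646484375), (141.60641479492188, 340.6398010253906), 16.077810287475586)
lid ((514.3029174804688, 2.7819366455078125), (123.86329650878906, 161.23309326171875), 16.179136276245117) 0.06799508753745565
A [[ 0.61254867 -0.2051618   0.102     ]]
B [[ 0.54626376 -0.10518491  0.102     ]]
S [[ 0.53764372 -0.23260319  0.048     ]]
```

View pics/crop0.png

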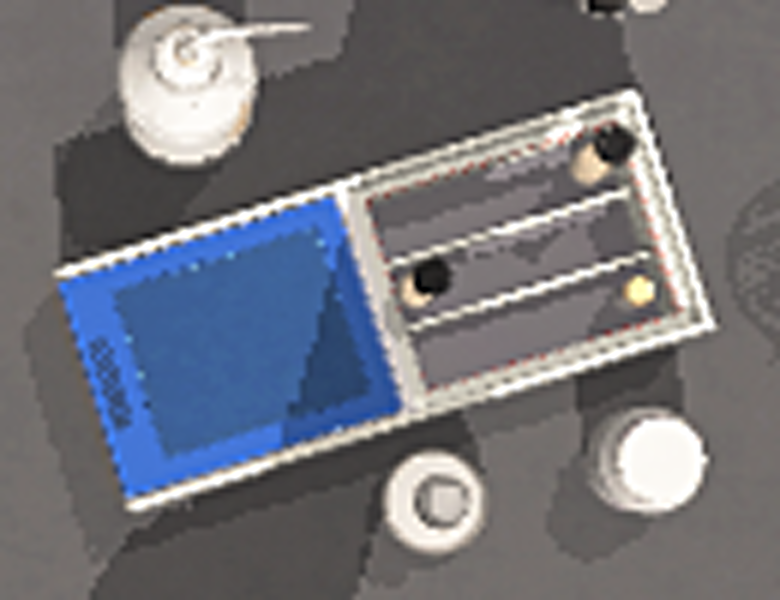

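The case rectangle fits very well (142 x 341 mm), and so does the lid, which sits at case y ≈ 172. Now I'll tip the vials. First comes an IK and clearance check, then the moves.

```bash
cat > case.py <<'E'
from vis import *
from rig import *
a=np.deg2rad(16.1); cx=np.array([np.cos(a),np.sin(a),0]); cy=np.array([-np.sin(a),np.cos(a),0]); cz=np.array([0,0,1.])
O=np.array([.5391,-.0841,0])-.082*cy
RA=np.c_[cy,cx,-cz]; RB=np.c_[-cy,-cx,-cz]
P=lambda x,y,z:O+(x*cx+y*cy+z*1000/1000*cz*1)/1.0*1e-3   # mm in case frame
def tocase(w): r=np.asarray(w)-O; return np.round(1e3*np.stack([r@cx,r@cy,r[...,2]],-1),1)
E
python3 - <<'E'
from case import *
T=dict(np.load("top0.npz")); W=tocase(world(T["d"],T)).reshape(-1,3)
n=W[(W[:,2]>85)&(W[:,2]<250)&(abs(W[:,0])<150)&(W[:,1]>-220)&(W[:,1]<350)]
s=(abs(n[:,0])<71)&(n[:,1]>-89)&(n[:,1]<253)
i=n[s]; o=n[~s]
for x0 in(0,38): q=i[abs(i[:,0]-x0)<16]; q=q[q[:,2]>96]; print("vial top",x0,q.mean(0),len(q))
for l,c in(("far-y",o[:,1]<-89),("+x",o[:,0]>71),("-x",o[:,0]<-71),("+y",o[:,1]>253)):
    q=o[c]; print(l,len(q),q.min(0) if len(q) else"",q.max(0) if len(q) else"")
print(sense()["time_s"])
for R in(RA,RB):
    for p in(P(38,-92,105),P(38,-45,105),P(0,92,105),P(0,270,86),P(0,92,86),P(38,-92,320)):
        q=inverse_kinematics(p,R); print(None if q is None else np.round(q,2))
E
```

```text
vial top 0 [  2.33548387  57.39677419 101.35806452] 31
vial top 38 [ 40.253125 -60.99375  101.51875 ] 32
far-y 158 [ -60.3 -219.7   85.3] [ 134.3 -131.7  138.1]
+x 308 [ 110.1 -131.7   85.8] [149.9 188.2 184.5]
-x 4 [-126.8   78.4   85.1] [-111.5   85.9   88.8]
+y 0  
0.1
[ 0.7   0.69 -0.59  1.66  0.45  0.94  0.23]
[ 0.68  0.66 -0.63  1.72  0.47  0.91  0.14]
[ 0.55  0.52 -0.64  1.96  0.43  0.79 -0.05]
[ 0.47  0.62 -0.98  2.07  0.71  0.83 -0.65]
[ 0.54  0.55 -0.62  1.98  0.46  0.76 -0.07]
[ 0.72  0.49 -0.63  1.44  0.29  1.31  0.36]
[ 0.24  0.61  0.09  1.69 -0.07  0.85 -2.5 ]
[ 0.2   0.57  0.06  1.76 -0.04  0.82 -2.58]
[-0.71  0.72  1.11  2.03 -0.82  0.93 -2.01]
[-1.08  0.69  1.11  2.15 -0.86  0.85 -2.29]
[-0.71  0.76  1.11  2.04 -0.88  0.92 -1.97]
[ 0.32  0.42 -0.02  1.47  0.01  1.26 -2.56]
```

```bash
python3 - <<'E'
from case import *
p0=np.array(sense()["position"]); 
command_gripper(0.0)
p0[2]=.33; movep(p0,sense()["tcp_rot"])
movep(P(39,-90,230),RA)
move_l(P(39,-90,108),feed=.15)
move_l(P(39,-42,108),feed=.07); print(sense()["wrist_force"],sense()["time_s"])
move_l(P(39,-42,200),feed=.25)
movep(P(1,90,200),RA)
move_l(P(1,90,108),feed=.15)
move_l(P(1,39,108),feed=.07); print(sense()["wrist_force"])
move_l(P(1,39,200),feed=.25)
movep(P(0,275,200),RA)
p,d=camera("top"); np.savez("top1.npz",p=p,d=d,**camera_params("top"))
cv2.imwrite("pics/crop1.png",cv2.resize(p[130:230,230:360,::-1],None,fx=6,fy=6,interpolation=cv2.INTER_CUBIC))
print(sense()["time_s"],sense()["finger_gap"])
E
```

```text
[ 0.03516011 -1.05993751  0.57968239] 5.3
[-0.77743223  0.11575284  0.36157171]
9.5667 0.00015846043267956042
```

View pics/crop1.png

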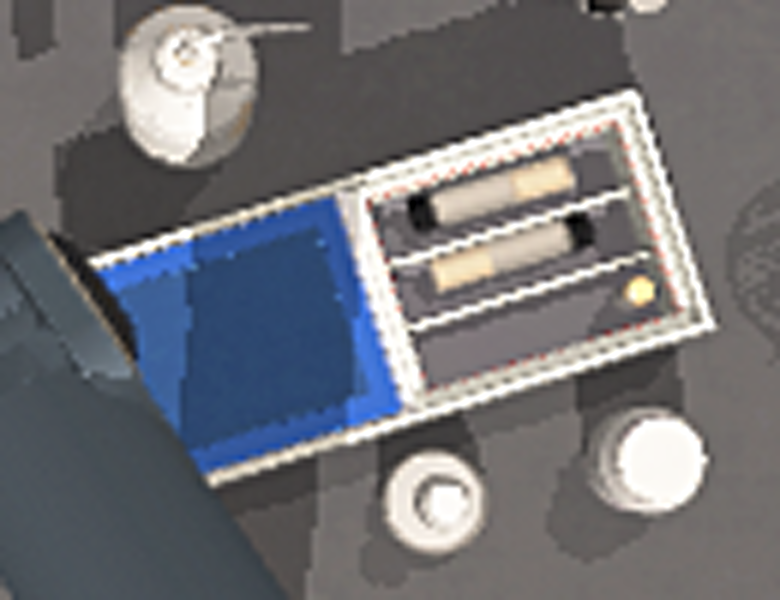

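Both tall vials are lying in their lanes and the short one still stands (640,290). Next I'll find the tip height by touching the lid, then push from behind its rear edge.

```bash
python3 - <<'E'
from case import *
command_gripper(.05)
movep(P(0,225,125),RA)
hit=move_l(P(0,225,70),feed=.04,until_force=3)
z=tocase(sense()["position"])[2]; print("touch",hit,z)   # tips at z 68
move_l(P(0,225,z+12),feed=.15)
move_l(P(0,280,z+12),feed=.2)
zt=z-5.5
move_l(P(0,280,zt),feed=.1)
f0=np.array(sense()["wrist_force"])
h=move_l(P(0,105,zt),feed=.06,until_force=8)
s=sense(); print(h,tocase(s["position"]),(np.array(s["wrist_force"])-f0)@np.c_[cx,cy,cz],s["time_s"])
p,d=camera("top"); np.savez("top2.npz",p=p,d=d,**camera_params("top"))
cv2.imwrite("pics/crop2.png",cv2.resize(p[130:230,230:360,::-1],None,fx=6,fy=6,interpolation=cv2.INTER_CUBIC))
E
```

```text
touch True 90.0
False [  0.  105.1  84.5] [-1.79883528 -0.07627388 -1.16738687] 15.5
```

View pics/crop2.png

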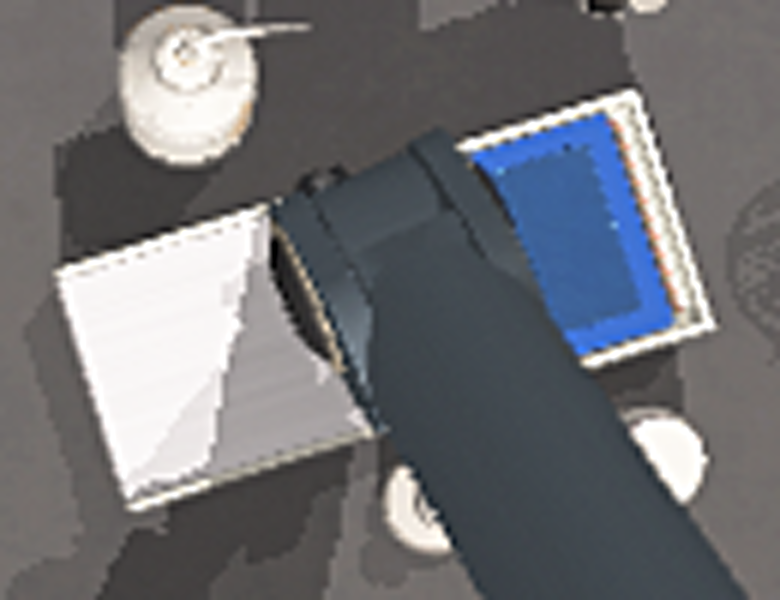

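The lid is sliding well, and its front edge is about 12 mm short of home. I'll push the rest of the way.

```bash
python3 - <<'E'
from case import *
h=move_l(P(0,92,84.5),feed=.03,until_force=8)
s=sense(); print(h,tocase(s["position"]),np.array(s["wrist_force"])@np.c_[cx,cy,cz])
move_l(P(0,110,84.5),feed=.1); move_l(P(0,130,180),feed=.25)
movep(P(0,290,250),RA)
p,d=camera("top"); T=camera_params("top"); 
hsv=cv2.cvtColor(p,cv2.COLOR_RGB2HSV); b=(hsv[...,0]>100)&(hsv[...,0]<130)&(hsv[...,1]>140)&(hsv[...,2]>60)
b[:,:235]=0;b[:,355:]=0;b[:135]=0;b[225:]=0;b=big(b)
r=rect(b,T,.064); print(r,tocase(np.r_[np.array(r[0])/1e3,.064]))
W=tocase(world(d,T))[b]; A=np.c_[W[:,:2],np.ones(len(W))]; print("plane",np.linalg.lstsq(A,W[:,2],rcond=None)[0],sense()["time_s"])
cv2.imwrite("pics/crop3.png",cv2.resize(p[130:230,230:360,::-1],None,fx=6,fy=6,interpolation=cv2.INTER_CUBIC))
E
```

```text
False [ 0.  91.6 84.5] [-0.45376597 -0.19497772 -0.57756984]
((561.9432983398438, -163.19862365722656), (123.76821899414062, 160.0502166748047), 16.006608963012695) [ 0.  -0.3 64. ]
plane [-0.35191497  0.7209792  71.23290705] 17.7917
```

View pics/crop3.png

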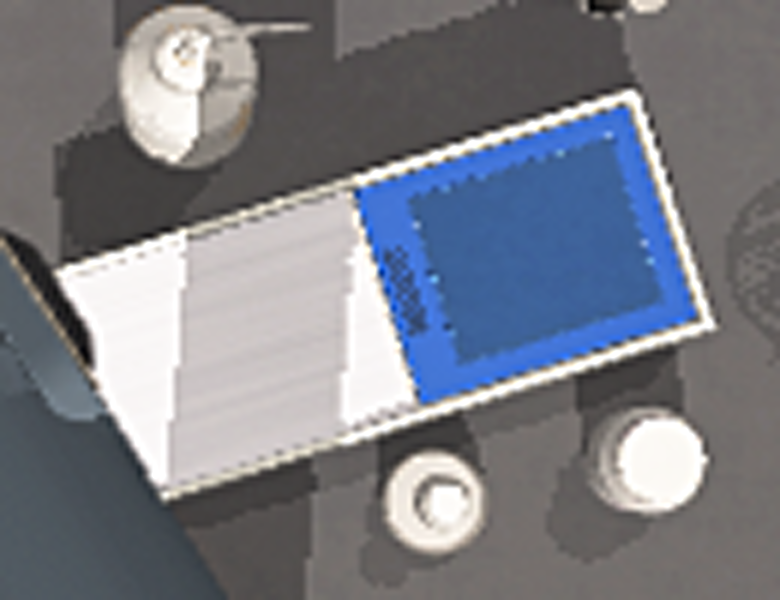

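The lid looks home, square and centred to within 0.3 mm. The plane fit was spoiled by pixels with no depth reading, so I'll check its height with medians.

```bash
python3 - <<'E'
from case import *
p,d=camera("top"); W=tocase(world(d,camera_params("top")))[d>.5]
for x in(-45,0,45): print([np.round(np.median(W[(abs(W[:,0]-x)<14)&(abs(W[:,1]-y)<14)][:,2]),1) for y in(-65,0,65)])
print("deck",np.median(W[(abs(W[:,0])<40)&(abs(W[:,1]-120)<20)][:,2]))
E
```

```text
[np.float64(63.2), np.float64(64.7), np.float64(63.5)]
[np.float64(63.1), np.float64(64.4), np.float64(63.8)]
[np.float64(63.4), np.float64(63.8), np.float64(64.0)]
deck 59.7
```

The lid top is level at about 64 mm, so it is fully home.

```bash
python3 -c "
from rig import *
print(finish_job())"
```

```text
the job is handed in; nothing more can be done
None
```

The job is handed in at about 18 s of the 51 s allowed: both tall vials lie in their lanes, the short vial was standing when the lid went on, and the lid is home and level, centred to within 0.3 mm; `finish_job()` returned no verdict.

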